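Stamp a gauge bar in the two-stage marking press

TASK

Take the red gauge bar out of the wooden rack, lay it flat on the cork mat and let go; then take it again by its other end, slide it head first into the green marking press until it is fully home against the back stop, and let go. Then push the red plunger down through its soft first stop until it bottoms on the stiff second stop, hold it there a moment and let it spring all the way back up, leaving the bar in the press. Do not disturb the blue bar or the other things on the bench.

Things in the scene. Friction and masses are not known exactly. Their poses are not given: they have to be found in the camera images.
- red_bar_mid (a point): centre of the red gauge bar: flat aluminium, 170 long (x), 24 wide (y), 14 thick (z, up), about 0.15 kg. +x points to the head end; 55 mm there are bare metal, the other 115 mm (tail) red. It starts in one of the two rack pockets, head sticking out about 75 mm, tail under the rack's roof; it must be drawn straight out along +x
- red_bar_head (a point): middle of the red bar's head end face (85 mm from the bar's centre along its x axis)
- blue_bar_mid (a point): centre of a like bar with a blue tail, in the other pocket: to be left alone
- rack: plywood rack fixed to the bench, 158 (x) x 104 (y) x 36 high, origin at the centre of its underside. Two pockets open to its +y side, at x = -45 and +45, each 32 wide and 22 high above a floor 10 mm over the bench, covered by a roof (4 thick) over its whole depth of 100
- cork_mat: cork mat fixed to the bench, 160 (x) x 230 (y) x 3 thick, origin at the centre of its underside
- nest (a point): home point in the press: foot of the back stop's face, on the anvil, 30 mm over the bench. +x points into the press, z up. At home the bar lies flat on the anvil along this x, head end face against the stop. The anvil reaches 102 mm from the stop towards -x (the tail overhangs it by 68). Side rails 10 high leave a channel 29 wide, with flared lips over the last 25 mm
- press: green marking press, fixed; origin under the ram axis, on the bench; x points into it. Its green head, 56 wide, stands over the channel from 80 to 125 mm above the bench, from x = -28 back to the column. The ram (12 diameter) is on the axis, 22 mm in front of the back stop; with the plunger up it hangs 14 mm above the top face of a bar at home
- plunger_top (a point): centre of the flat top of the red mushroom plunger, 40 diameter, 168 mm over the bench when up; springs push it up. Pressing first moves ram and plunger against a soft spring (3 to 4.5 N) until the ram meets the bar after 14 mm (first stop); then the plunger alone goes 8 mm on against a stiff spring (9 N rising to 16 N) to the second stop, 22 mm in all
- ram (a joint): downward travel of the ram in m: 0 up, 0.014 on the bar, 0.016 at most
- plunger (a joint): downward travel of the plunger relative to the ram in m: 0 until the ram is stopped, 0.008 at the second stop
- spare_wheel_at (a point): spare grinding wheel lying flat, 124 diameter, 20 thick: centre; leave alone
- paste_jar_at (a point): jar, 56 diameter, 60 high: foot centre; leave alone
- oil_bottle_at (a point): white bottle, 54 diameter, 130 high: foot centre; leave alone
- tin_cup_at (a point): steel cup, 72 diameter, 75 high: foot centre; leave alone
- screwdriver_grip (a point): screwdriver lying on the bench: its handle; leave alone
- brush_grip (a point): brush lying on the bench: its handle; leave alone
- wrench_grip (a point): wrench lying on the bench: its handle; leave alone
Mind the look-alikes: they are no part of the job. What is shaped like the press but yellow is not meant. What is shaped like the part that bears red_bar_mid but turquoise is not meant.

How it is judged:
On the way, in this order (a step that is already met when the one before it is completed fails the run):
1. the red bar lies flat on the cork mat, let go (x of red_bar_mid in the frame of cork_mat between -0.08 and 0.08 m and y of red_bar_mid in the frame of cork_mat between -0.115 and 0.115 m and height (world z) of red_bar_mid below 0.013 m and angle between red_bar_mid's own z axis and vertical below 0.08 rad and contact force between the fingers and red_bar below 0.1 N), for 0.2 s.
2. the red bar lies in the press, head against the back stop (within 6 mm), let go (x of red_bar_head in the frame of nest between -0.006 and 0.003 m and y of red_bar_head in the frame of nest between -0.006 and 0.006 m and z of red_bar_head in the frame of nest between 0.003 and 0.011 m and angle between red_bar_mid's own z axis and vertical below 0.08 rad and contact force between the fingers and red_bar below 0.1 N), for 0.2 s.
3. the plunger is held at its second stop (at least 6.5 of 8 mm) with the ram down on the bar, for 0.2 s (value of joint plunger above 0.0065 m and value of joint ram between 0.012 and 0.0155 m and x of red_bar_head in the frame of nest above -0.006 m), for 0.2 s.
At the end, for the whole second after the job is handed in: The red bar lies flat in the press channel with its head end within 6 mm of the back stop, and the plunger and ram have sprung fully back up (within 1.5 mm) (value of joint plunger below 0.001 m and value of joint ram below 0.0015 m and x of red_bar_head in the frame of nest between -0.006 and 0.003 m and y of red_bar_head in the frame of nest between -0.006 and 0.006 m and z of red_bar_head in the frame of nest between 0.003 and 0.011 m and angle between red_bar_mid's own z axis and vertical below 0.08 rad); the robot touches nothing.
It fails at once if the blue bar moved more than 20 mm (distance of blue_bar_mid from where it was at the start of the episode above 0.02 m).
It fails at once if a bystander moved more than 30 mm (distance of any of spare_wheel_at, paste_jar_at, oil_bottle_at, tin_cup_at, screwdriver_grip, brush_grip, wrench_grip from where it was at the start of the episode above 0.03 m).
It also fails if it takes over 67 s, if anything falls off the work surface, if the arm or the gripper's body presses on something with over 40 N, if the wrist force passes 120 N, or if a joint passes its speed limit or range.

ROBOT

A 6-joint arm with a two-finger parallel gripper is mounted at the origin on the work surface. World frame = base frame: x ahead of the robot, y to its left, z up, the work surface at z = 0. Lengths are in m, angles in rad, forces in N, time in s.
With the tool pointing down it reaches from about 0.3 to 0.775 m from the base axis. Payload 14.6 kg.
Tool frame: the origin (TCP) lies midway between the tips of the shut fingers; the grasp point (between the pads) lies 19 mm behind it (grasp_offset is the distance from the TCP to the grasp point, in m); z points along the fingers, y is the line along which they close (so a half turn about z gives the same grasp; the last joint's range is limited). The gripper opens to 94 mm and grips with 3 to 60 N. Pads are 16 mm wide; open, the fingers measure 119 mm over their backs; the gripper's body (75 mm by 177 mm) begins 78 mm behind the grasp point.
Start: joints at [-1.389, 0.3, 1.521, -0, 1.321, -0.067], TCP at [0.135, -0.533, 0.205] pointing down, gripper open.
Joint ranges: [-3.03, 3.03], [-0.79, 2.21], [0.23, 2.52], [-1.04, 4.18], [0, 3.07], [-2.55, 2.55]. Speed limits (rad/s): [2.22, 2.22, 2.57, 3.14, 3.14, 3.14].

INTERFACE

Orientations are given as [roll, pitch, yaw] about the fixed x, y, z axes, in that order (R = Rz(yaw) Ry(pitch) Rx(roll)).
In Python, from station import * gives the robot as it stands. The module is installed in compiled form; this text tells all that it offers.
- The arm moves only by the tool send_rows, never from a script. Its argument "rows" is a list of rows, each an object of numbers: "dx", "dy", "dz": the shift along the tool's x, y, z in mm; "roll": the turn about the tool's z in degrees; "jaw": the closure, from -1 (fully open) to 1 (shut). In form: [{"dx": .., "dy": .., "dz": .., "roll": .., "jaw": ..}, ...]. A call has 1 to 12 rows; each row shifts and turns the commanded pose from where the row before left it, along the tool's axes as they then stand; what a row does not reach is not made up. A row lasts 1/12 s, in which the tool goes at most 41.7 mm and 7.16 degrees, less where a joint would pass 70% of its speed; a pose out of reach is approached as far as the arm can. A call is refused whole if a number of a shift passes 41.7 or a number of a turn 7.16, either way. A call with a gripper value outside its range is refused whole. The fingers move at their own pace and stop on an object; "force" is the grip in N (left out, the last holds). Time passes only in rows, so rows that do not move let the fingers close. It gives the time, the measured TCP pose, the force, the opening and the grip force at its end, in the units of the state.
- get_obs(): the state, without advancing time (a new reading comes with each control period).
- camera(name): name is "scene" or "side" or "wrist"; returns a dict with "frame" (480x640x3 uint8, red, green, blue), "z_map" (480x640 float32, m along the optical axis (not along the pixel's ray), 0 where there is no reading), "camera_matrix" (3x3 intrinsics, pixels), "D" ([k1, k2, p1, p2, k3] as OpenCV has them; the pictures are not rectified), "rvec" (rotation vector, rad) and "tvec" (3), from world to camera coordinates, as OpenCV has them. Camera axes: x right, y down, z forward; pixel columns grow to the right and rows downward; lengths in m; the calibration is good to about 2 mm. A picture is of the moment at which its call begins.
- hand_in(): hands the job in; it is judged then, once.
The state is a dict: "time_s": time; "qpos": joint angles; "joint_vel": joint speeds; "tau": joint torques, N m; "ee_pos": TCP position; "eef_rot": TCP orientation; "force": force on the tool from outside, world axes, zero at the start; "moment": the same for the moment, N m; "grip_width": finger opening in m; "grip_force": force on a finger pad.
Only numpy, scipy, OpenCV 4.12 (cv2) and the standard library are available. Lean on these libraries where they do the work, as an engineer would, in place of code of your own. Each camera call takes 0.05 s, during which the arm holds its last target. There are 200 camera calls.

## Working session

There is one attempt and no reset: what is moved stays moved. The work goes in short steps, Python scripts to look and compute and a tool call to move; the robot and the scene stay as the last step left them, time stands still between calls to the robot, and variables do not carry over. Pictures are saved under pics/ and viewed, at most 10 in all, crops included, and the job is handed in when it is done.

Besides the shell and the picture viewer there is one more tool, called after "Request:" as name(argument=value, ...), one argument or row to a line, values as JSON. send_rows: Moves the arm, as the interface text tells. Its arguments: {"type":"object","properties":{"rows":{"type":"array"},"force":{"type":"number"}},"required":["rows"]}

```bash
mkdir -p pics; cat > h.py <<'E'
from station import *
import numpy as np, cv2
def grab(n):
    c=camera(n); np.savez('%s.npz'%n,**{k:np.asarray(v) for k,v in c.items()}); return c
def load(n): return dict(np.load('%s.npz'%n))
def px(c,pts):
    """pixels -> world via depth (median 3x3)"""
    R=cv2.Rodrigues(np.array(c['rvec'],float))[0]; t=np.array(c['tvec'],float).ravel()
    out=[]
    for u,v in pts:
        z=c['z_map'][v-1:v+2,u-1:u+2]; z=np.median(z[z>0]) if (z>0).any() else np.nan
        n=cv2.undistortPoints(np.array([[[u,v]]],float),c['camera_matrix'],np.array(c['D'],float))[0,0]
        out.append(R.T@(np.array([n[0]*z,n[1]*z,z])-t))
    return np.array(out)
def plane(c,pts,h):
    """pixels -> world on plane z=h"""
    R=cv2.Rodrigues(np.array(c['rvec'],float))[0]; t=np.array(c['tvec'],float).ravel()
    n=cv2.undistortPoints(np.array(pts,float).reshape(-1,1,2),c['camera_matrix'],np.array(c['D'],float))[:,0]
    d=np.c_[n,np.ones(len(n))]@R; o=-R.T@t
    return o+d*((h-o[2])/d[:,2])[:,None]
def save(img,name): cv2.imwrite('pics/'+name,cv2.cvtColor(img,cv2.COLOR_RGB2BGR))
def crop(c,x0,y0,x1,y1,s,name): save(cv2.resize(c['frame'][y0:y1,x0:x1],None,fx=s,fy=s,interpolation=cv2.INTER_CUBIC),name)
E
python3 - <<'E'
from h import *
for n in ('scene','side'):
    c=grab(n); save(c['frame'],n+'0.png')
    print(n, plane(c,[[0,240],[320,240],[639,240],[320,479]],0).round(3))
o=get_obs(); print(o)
E
```

```text
scene [[ 0.769 -0.747  0.   ]
 [ 0.307 -0.08   0.   ]
 [-0.146  0.569 -0.   ]
 [ 0.853  0.306  0.   ]]
side [[ 1.272  0.159  0.   ]
 [ 0.505 -0.049  0.   ]
 [-0.275 -0.262  0.   ]
 [ 0.363  0.526  0.   ]]
{'time_s': 0.1, 'qpos': array([-1.38859526e+00,  3.00397390e-01,  1.52150270e+00,  1.67345939e-05,
        1.32070172e+00, -6.65871133e-02]), 'joint_vel': array([ 1.16577566e-03,  8.74440076e-05, -1.99432420e-03, -2.72179449e-04,
       -2.08040989e-03,  6.17474042e-04]), 'tau': array([ 1.36826078e-03, -5.32644618e+01, -3.53281581e+01,  7.09089939e-02,
        2.35308800e-02, -6.63906690e-05]), 'ee_pos': array([ 0.13539297, -0.53283834,  0.20495992]), 'eef_rot': array([-3.14058681e+00, -8.33213243e-05,  2.48783993e-01]), 'force': array([-0.18138569,  0.58066556, -0.50730598]), 'moment': array([ 0.03178319,  0.00016758, -0.02187956]), 'grip_force': 0.0, 'grip_width': 0.09424088858059029}
```

View pics/scene0.png

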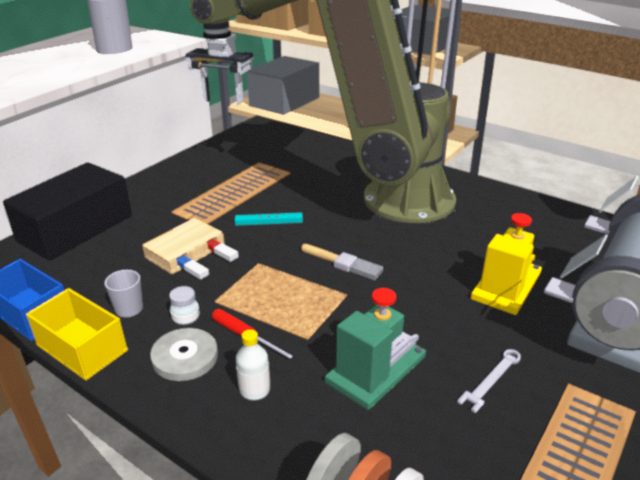

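View pics/side0.png

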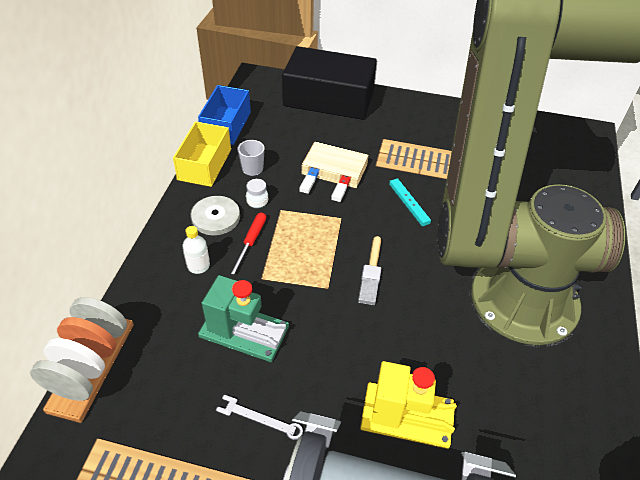

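The red bar's bare head and red stub stick out of the rack at scene (222,250) and side (342,188). The blue bar is next to it at scene (190,266). Look-alikes are the turquoise bar at scene (268,218) and the yellow press at scene (508,265). The ones meant are the red bar in the rack and the green press at scene (375,345). I'll confirm both in enlarged crops.

```bash
python3 - <<'E'
from h import *
c=load('side'); s=load('scene')
def cr(c,x0,y0,x1,y1): return cv2.resize(c['frame'][y0:y1,x0:x1],(400,300),interpolation=cv2.INTER_CUBIC)
# each 100x75 px -> x4
a=cr(c,285,135,385,210); b=cr(c,195,275,295,350+0)
d=cr(s,140,210,240,285); e=cr(s,325,285,445,375+0)
save(np.vstack([np.hstack([a,b]),np.hstack([d,e])]),'crops.png')
E
```

```text
(no output)
```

View pics/crops.png

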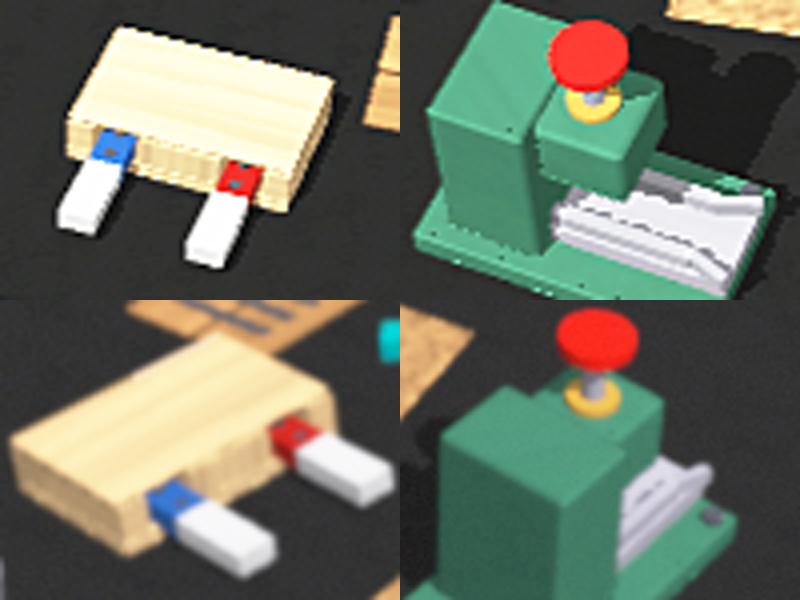

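The crops confirm it: the red-tailed bar is in the right-hand pocket in the side view (head end near side (337,198)), and the press is green with its channel opening toward the robot. Next I measure.

```bash
python3 - <<'E'
from h import *
c=load('side'); s=load('scene')
np.set_printoptions(suppress=True,precision=4)
print('bar head corners/boundary',plane(c,[[332,195],[341,197],[339.2,183],[349.2,184.7]],.024))
print('scene bar: ',plane(s,[[140+340/4,210+178/4],[140+393/4,210+160/4],[140+294/4,210+160/4],[140+325/4,210+130/4]],.024))
print('mat',plane(c,[[281,210],[341,218],[329,287],[263,279]],.003), 'mean',plane(c,[[281,210],[341,218],[329,287],[263,279]],.003).mean(0))
print('plunger',plane(c,[[242.2,288.8]],.168),plane(s,[[325+.3*198,285+.3*40]],.168+0))
def cloud(c):
    K=c['camera_matrix']; h,w=c['z_map'].shape
    u,v=np.meshgrid(np.arange(w),np.arange(h))
    n=cv2.undistortPoints(np.stack([u,v],-1).reshape(-1,1,2).astype(float),K,c['D'])[:,0]
    z=c['z_map'].ravel(); R=cv2.Rodrigues(c['rvec'])[0]
    P=(np.c_[n*z[:,None],z]-c['tvec'].ravel())@R
    return P,z>0,c['frame'].reshape(-1,3).astype(int)
for nm,q in (('side',c),('scene',s)):
    P,ok,C=cloud(q)
    g=ok&(C[:,1]>C[:,0]+25)&(C[:,1]>C[:,2]+10)&(P[:,2]>.119)&(P[:,2]<.135)&(abs(P[:,0]-.55)<.4)&(abs(P[:,1])<.4)
    print(nm,'headtop',g.sum(),cv2.minAreaRect(P[g,:2].astype(np.float32)) if g.sum()>5 else 0, np.median(P[g,2]))
    if g.sum()>5: print(cv2.boxPoints(cv2.minAreaRect(P[g,:2].astype(np.float32))))
    r=ok&(C[:,0]>140)&(C[:,1]<70)&(P[:,2]>.155)&(P[:,2]<.18)&(P[:,0]>.3)
    for f in ([P[r]]): 
        pl=P[r]; pl=pl[abs(pl[:,0]-.5)<.5]; print('red top pts',len(pl)); 
        lab=pl[pl[:,0]>.0]; print(lab.min(0),lab.max(0))
    # wooden rack top
    k=ok&(P[:,2]>.033)&(P[:,2]<.042)&(C[:,0]>180)&(C[:,0]>C[:,2]+25)&(P[:,1]<-.1)&(P[:,0]>.2)&(P[:,0]<.75)
    print('rack',k.sum(),cv2.minAreaRect(P[k,:2].astype(np.float32)))
    print(cv2.boxPoints(cv2.minAreaRect(P[k,:2].astype(np.float32))))
E
```

```text
bar head corners/boundary [[ 0.5083 -0.1891  0.024 ]
 [ 0.4839 -0.1881  0.024 ]
 [ 0.5001 -0.2384  0.024 ]
 [ 0.4729 -0.2391  0.024 ]]
scene bar:  [[ 0.5101 -0.2013  0.024 ]
 [ 0.4789 -0.1887  0.024 ]
 [ 0.5118 -0.2358  0.024 ]
 [ 0.4781 -0.2428  0.024 ]]
mat [[ 0.6282 -0.1207  0.003 ]
 [ 0.4706 -0.1342  0.003 ]
 [ 0.4493  0.0893  0.003 ]
 [ 0.6057  0.1072  0.003 ]] mean [ 0.5384 -0.0146  0.003 ]
plunger [[0.5936 0.2594 0.168 ]] [[0.5998 0.2586 0.168 ]]
side headtop 1126 ((0.6194677352905273, 0.25444573163986206), (0.08351296186447144, 0.10580895841121674), 83.02518463134766) 0.1276128317709364
[[0.5619 0.2194]
 [0.6669 0.2066]
 [0.6771 0.2895]
 [0.572  0.3023]]
red top pts 274
[0.5752 0.2364 0.1576] [0.6151 0.2772 0.1726]
rack 839 ((0.5295483469963074, -0.3129103481769562), (0.11105329543352127, 0.15851940214633942), 84.42066192626953)
[[ 0.4453 -0.3605]
 [ 0.603  -0.3759]
 [ 0.6138 -0.2654]
 [ 0.4561 -0.2499]]
scene headtop 1587 ((0.6210278868675232, 0.25396549701690674), (0.08159085363149643, 0.10772763937711716), 82.58513641357422) 0.12915331959131285
[[0.5623 0.2205]
 [0.6692 0.2066]
 [0.6797 0.2875]
 [0.5729 0.3014]]
red top pts 350
[0.5757 0.2353 0.1586] [0.6172 0.275  0.1716]
rack 1507 ((0.5306901931762695, -0.3160109519958496), (0.10810668766498566, 0.160397008061409), 84.1027603149414)
[[ 0.4454 -0.3615]
 [ 0.6049 -0.378 ]
 [ 0.616  -0.2705]
 [ 0.4565 -0.254 ]]
```

Request:
send_rows(
  rows=[
    {"dx":30,"dy":-16,"dz":0,"roll":-5,"jaw":-1},
    {"dx":32,"dy":-13,"dz":0,"roll":-5,"jaw":-1},
    {"dx":33,"dy":-10,"dz":0,"roll":-5,"jaw":-1},
    {"dx":34,"dy":-7,"dz":0,"roll":-5,"jaw":-1},
    {"dx":34,"dy":-4,"dz":0,"roll":-5,"jaw":-1},
    {"dx":34,"dy":-1,"dz":0,"roll":-5,"jaw":-1},
    {"dx":34,"dy":2,"dz":0,"roll":-5,"jaw":-1},
    {"dx":34,"dy":5,"dz":0,"roll":-5,"jaw":-1},
    {"dx":33,"dy":8,"dz":0,"roll":-5,"jaw":-1},
    {"dx":32,"dy":11,"dz":0,"roll":-5,"jaw":-1},
    {"dx":31,"dy":14,"dz":0,"roll":-5,"jaw":-1},
    {"dx":30,"dy":17,"dz":0,"roll":-5,"jaw":-1},
  ],
)

```text
time_s: 1.1
ee_pos: [0.4471, -0.2632, 0.2053]
eef_rot: [-3.141, -0.0, 1.3]
force: [0.7, -0.4, 1.0]
grip_width: 0.094
grip_force: 0.0
```

Request:
send_rows(
  rows=[
    {"dx":20,"dy":13,"dz":15,"roll":-5,"jaw":-1},
    {"dx":20,"dy":13,"dz":15,"roll":-5,"jaw":-1},
    {"dx":19,"dy":12,"dz":15,"jaw":-1},
    {"dx":0,"jaw":-1},
    {"dx":0,"jaw":-1},
  ],
)

```text
invalid input at $.rows[2]: expected keys dx, dy, dz, roll, jaw
```

```bash
python3 - <<'E'
from h import *
np.set_printoptions(suppress=True,precision=4)
c=grab('wrist'); o=get_obs(); print(o['ee_pos'],o['eef_rot'],o['force'])
save(c['frame'],'w1.png')
R=cv2.Rodrigues(c['rvec'])[0]; print(-R.T@c['tvec'].ravel())
E
```

```text
[ 0.4504 -0.26    0.2052] [ 3.1413 -0.0013  1.3096] [ 1.6773  1.9829 -0.4659]
[ 0.47   -0.183   0.3847]
```

View pics/w1.png

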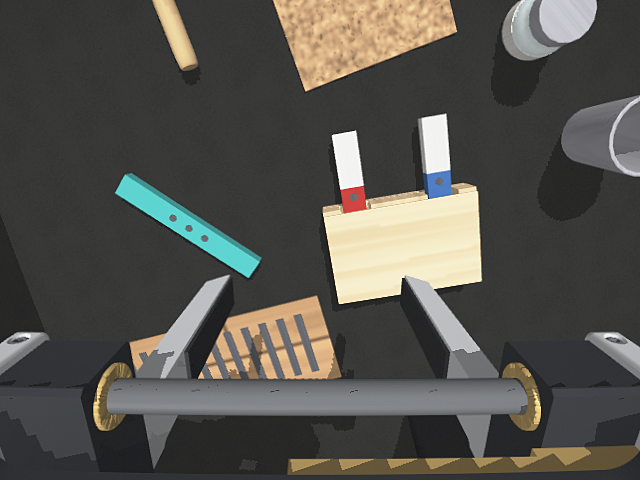

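The wrist view shows the red bar with its head-end corners at about (332,135) and (356,131). The red/white boundary runs (341,190)–(364,186), and the blue bar is clear to the right at (436,155).

```bash
python3 - <<'E'
from h import *
np.set_printoptions(suppress=True,precision=4)
c=load('wrist')
# white blob of the red bar: minAreaRect, on plane
f=c['frame'].astype(int); m=((f.min(2)>170)).astype(np.uint8); m[:, :320]=0; m[:,380:]=0; m[:110]=0; m[200:]=0
y,x=np.nonzero(m); p=plane(c,np.c_[x,y],.024)
r=cv2.minAreaRect(p[:,:2].astype(np.float32)); print(len(x),r,cv2.boxPoints(r))
P=plane(c,[[332,135],[356,131],[341,190],[364,186]],.024); print(P)
d=P[:2].mean(0)-P[2:].mean(0); print(np.degrees(np.arctan2(d[1],d[0])),np.linalg.norm(d))
print(px(c,[[346,160],[436,160]]))
print('brush/mat corner',plane(c,[[190,68],[306,90],[456,33]],.003))
E
```

```text
1340 ((0.49398720264434814, -0.21447888016700745), (0.055033572018146515, 0.024415358901023865), 84.36168670654297) [[ 0.4791 -0.2407]
 [ 0.5034 -0.2431]
 [ 0.5088 -0.1883]
 [ 0.4845 -0.1859]]
[[ 0.4851 -0.1864  0.024 ]
 [ 0.509  -0.1891  0.024 ]
 [ 0.4801 -0.2419  0.024 ]
 [ 0.504  -0.2442  0.024 ]]
84.82227638795878 0.05550911336488003
[[ 0.4926 -0.2137  0.024 ]
 [ 0.5807 -0.2379  0.0242]]
brush/mat corner [[ 0.3653 -0.0853  0.003 ]
 [ 0.4718 -0.1369  0.003 ]
 [ 0.6285 -0.1252  0.003 ]]
```

Request:
send_rows(
  rows=[
    {"dx":20,"dy":13,"dz":15,"roll":-5,"jaw":-1},
    {"dx":20,"dy":13,"dz":15,"roll":-5,"jaw":-1},
    {"dx":16,"dy":10,"dz":15,"roll":0,"jaw":-1},
    {"dx":0,"dy":0,"dz":0,"roll":0,"jaw":-1},
    {"dx":0,"dy":0,"dz":0,"roll":0,"jaw":-1},
  ],
)

```text
time_s: 1.57
ee_pos: [0.492, -0.2162, 0.1598]
eef_rot: [-3.14, -0.001, 1.472]
force: [0.4, -0.7, 1.8]
grip_width: 0.0942
grip_force: 0.0
```

Request:
send_rows(
  rows=[
    {"dx":2,"dy":2,"dz":34,"roll":0,"jaw":-1},
    {"dx":0,"dy":0,"dz":36,"roll":0,"jaw":-1},
    {"dx":0,"dy":0,"dz":36,"roll":0,"jaw":-1},
    {"dx":0,"dy":0,"dz":30,"roll":0,"jaw":-0.3},
    {"dx":0,"dy":0,"dz":15,"roll":0,"jaw":0},
    {"dx":0,"dy":0,"dz":0,"roll":0,"jaw":0},
    {"dx":0,"dy":0,"dz":0,"roll":0,"jaw":0},
  ],
  force=25,
)

```text
time_s: 2.15
ee_pos: [0.4942, -0.2158, 0.0102]
eef_rot: [3.142, 0.0, 1.469]
force: [0.2, -0.7, 1.4]
grip_width: 0.0708
grip_force: 0.0
```

Request:
send_rows(
  rows=[
    {"dx":0,"dy":0,"dz":4,"roll":0,"jaw":0.3},
    {"dx":0,"dy":0,"dz":0,"roll":0,"jaw":1},
    {"dx":0,"dy":0,"dz":0,"roll":0,"jaw":1},
    {"dx":0,"dy":0,"dz":0,"roll":0,"jaw":1},
    {"dx":0,"dy":0,"dz":0,"roll":0,"jaw":1},
    {"dx":0,"dy":0,"dz":0,"roll":0,"jaw":1},
    {"dx":0,"dy":0,"dz":0,"roll":0,"jaw":1},
    {"dx":0,"dy":0,"dz":0,"roll":0,"jaw":1},
  ],
  force=25,
)

```text
time_s: 2.82
ee_pos: [0.4944, -0.2149, 0.0056]
eef_rot: [3.141, 0.0, 1.471]
force: [0.3, -0.2, 0.5]
grip_width: 0.0236
grip_force: 25.0
```

Request:
send_rows(
  rows=[
    {"dx":6,"dy":0,"dz":-1,"roll":0,"jaw":1},
    {"dx":12,"dy":0,"dz":-1,"roll":0,"jaw":1},
    {"dx":18,"dy":0,"dz":0,"roll":0,"jaw":1},
    {"dx":20,"dy":0,"dz":0,"roll":0,"jaw":1},
    {"dx":20,"dy":0,"dz":0,"roll":0,"jaw":1},
    {"dx":20,"dy":0,"dz":0,"roll":0,"jaw":1},
    {"dx":20,"dy":0,"dz":0,"roll":0,"jaw":1},
  ],
)

```text
time_s: 3.4
ee_pos: [0.5057, -0.0975, 0.0074]
eef_rot: [-3.141, -0.0, 1.471]
force: [0.7, 0.3, -1.7]
grip_width: 0.0236
grip_force: 25.0
```

Request:
send_rows(
  rows=[
    {"dx":20,"dy":0,"dz":-3,"roll":0,"jaw":1},
    {"dx":25,"dy":0,"dz":-5,"roll":0,"jaw":1},
    {"dx":30,"dy":0,"dz":0,"roll":0,"jaw":1},
    {"dx":30,"dy":0,"dz":0,"roll":0,"jaw":1},
    {"dx":20,"dy":0,"dz":0,"roll":0,"jaw":1},
    {"dx":10,"dy":0,"dz":0,"roll":0,"jaw":1},
    {"dx":0,"dy":0,"dz":0,"roll":0,"jaw":1},
    {"dx":0,"dy":0,"dz":0,"roll":0,"jaw":1},
  ],
)

```text
time_s: 4.07
ee_pos: [0.5192, 0.0349, 0.0154]
eef_rot: [-3.141, 0.0, 1.471]
force: [0.9, -0.3, -1.4]
grip_width: 0.024
grip_force: 25.0
```

```bash
python3 - <<'E'
from h import *
a=grab('side')
crop(a,230,120,430,270,4,'s2.png')
E
```

```text
(no output)
```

View pics/s2.png

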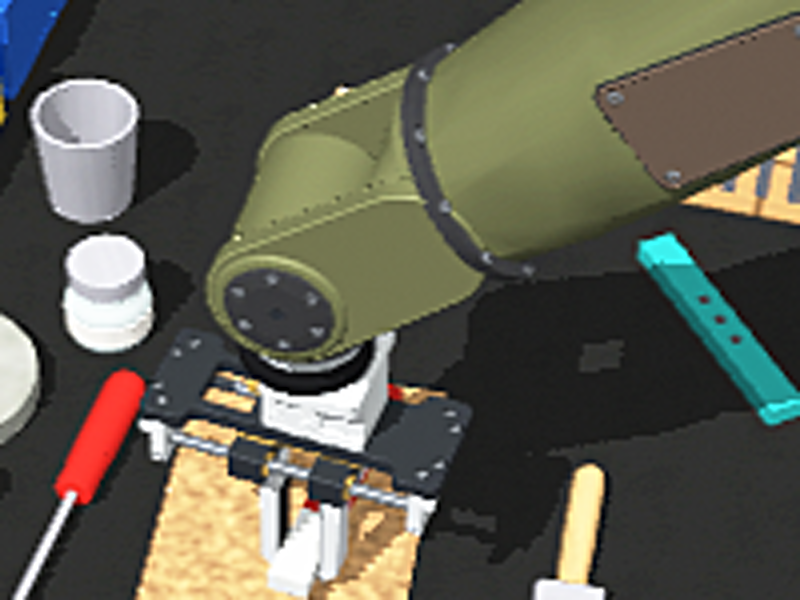

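Request:
send_rows(
  rows=[
    {"dx":0,"dy":0,"dz":6,"roll":0,"jaw":1},
    {"dx":0,"dy":0,"dz":4,"roll":0,"jaw":1},
    {"dx":0,"dy":0,"dz":0,"roll":0,"jaw":1},
    {"dx":0,"dy":0,"dz":0,"roll":0,"jaw":1},
  ],
)

```text
time_s: 4.45
ee_pos: [0.5192, 0.0343, 0.005]
eef_rot: [-3.141, 0.0, 1.47]
force: [-0.9, 0.1, -2.3]
grip_width: 0.024
grip_force: 25.0
```

Request:
send_rows(
  rows=[
    {"dx":0,"dy":0,"dz":0,"roll":0,"jaw":0.3},
    {"dx":0,"dy":0,"dz":0,"roll":0,"jaw":0},
    {"dx":0,"dy":0,"dz":0,"roll":0,"jaw":0},
    {"dx":0,"dy":0,"dz":0,"roll":0,"jaw":0},
    {"dx":0,"dy":0,"dz":0,"roll":0,"jaw":0},
    {"dx":0,"dy":0,"dz":-20,"roll":0,"jaw":0},
    {"dx":-20,"dy":0,"dz":-40,"roll":0,"jaw":0},
    {"dx":-40,"dy":0,"dz":-40,"roll":0,"jaw":0},
    {"dx":-40,"dy":0,"dz":-30,"roll":0,"jaw":0},
    {"dx":-40,"dy":0,"dz":0,"roll":0,"jaw":0},
    {"dx":0,"dy":0,"dz":0,"roll":0,"jaw":0},
    {"dx":0,"dy":0,"dz":0,"roll":0,"jaw":0},
  ],
)

```text
time_s: 5.45
ee_pos: [0.5071, -0.0875, 0.1175]
eef_rot: [3.141, 0.0, 1.467]
force: [-0.6, -0.1, 0.3]
grip_width: 0.0471
grip_force: 0.0
```

```bash
python3 - <<'E'
from h import *
np.set_printoptions(suppress=True,precision=4)
c=grab('wrist'); o=get_obs(); print(o['ee_pos'],o['eef_rot'],o['grip_width'])
save(c['frame'],'w2.png')
E
```

```text
[ 0.5071 -0.0862  0.1171] [-3.1414 -0.0002  1.4691] 0.047134000331829275
```

View pics/w2.png

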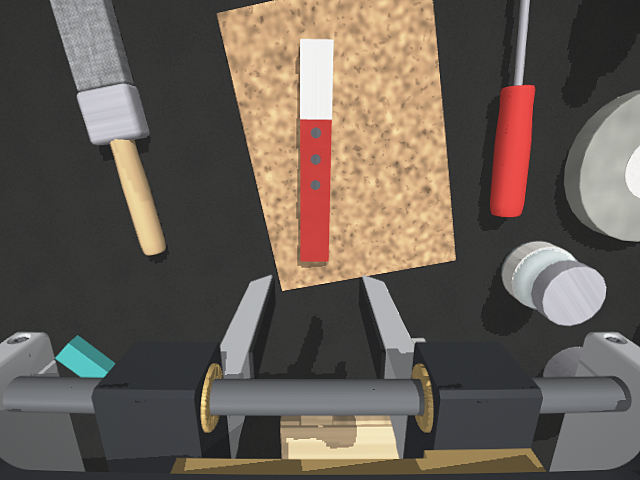

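The red bar lies flat on the mat. The head end is at about (317,40), the tail end at (313,262) and the red/white boundary at (316,120).

```bash
python3 - <<'E'
from h import *
np.set_printoptions(suppress=True,precision=4)
c=load('wrist'); f=c['frame'].astype(int)
red=(f[...,0]>140)&(f[...,1]<90)&(f[...,2]<100); wh=f.min(2)>185
m=(red|wh); m[:,:285]=0; m[:,350:]=0; m[275:]=0; m[:30]=0
y,x=np.nonzero(m); p=plane(c,np.c_[x,y],.017)
r=cv2.minAreaRect(p[:,:2].astype(np.float32)); print(len(x),r); print(cv2.boxPoints(r))
print(plane(c,[[301,40],[334,40],[298,262],[327,262]],.017), px(c,[[316,60],[313,230]]))
E
```

```text
6627 ((0.5137147903442383, -0.02217072993516922), (0.17016911506652832, 0.024010535329580307), 83.32215118408203)
[[ 0.4919 -0.1053]
 [ 0.5157 -0.1081]
 [ 0.5355  0.0609]
 [ 0.5117  0.0637]]
[[ 0.5123  0.0627  0.017 ]
 [ 0.536   0.0602  0.017 ]
 [ 0.4901 -0.1061  0.017 ]
 [ 0.5147 -0.1086  0.017 ]] [[ 0.5217  0.0484  0.0169]
 [ 0.5058 -0.0793  0.0171]]
```

Request:
send_rows(
  rows=[
    {"dx":4,"dy":-1,"dz":30,"roll":1,"jaw":0},
    {"dx":0,"dy":0,"dz":36,"roll":0,"jaw":0},
    {"dx":0,"dy":0,"dz":30,"roll":0,"jaw":0},
    {"dx":0,"dy":0,"dz":12,"roll":0,"jaw":0},
    {"dx":0,"dy":0,"dz":4,"roll":0,"jaw":0},
    {"dx":0,"dy":0,"dz":0,"roll":0,"jaw":0},
    {"dx":0,"dy":0,"dz":0,"roll":0,"jaw":1},
    {"dx":0,"dy":0,"dz":0,"roll":0,"jaw":1},
    {"dx":0,"dy":0,"dz":0,"roll":0,"jaw":1},
    {"dx":0,"dy":0,"dz":0,"roll":0,"jaw":1},
    {"dx":0,"dy":0,"dz":0,"roll":0,"jaw":1},
    {"dx":0,"dy":0,"dz":0,"roll":0,"jaw":1},
  ],
  force=45,
)

```text
time_s: 6.5
ee_pos: [0.5068, -0.0817, 0.0054]
eef_rot: [3.141, -0.0, 1.453]
force: [0.2, 2.1, 2.7]
grip_width: 0.0234
grip_force: 45.0
```

Request:
send_rows(
  rows=[
    {"dx":0,"dy":0,"dz":-5,"roll":0,"jaw":1},
    {"dx":3,"dy":-20,"dz":-20,"roll":0,"jaw":1},
    {"dx":3,"dy":-25,"dz":-30,"roll":0,"jaw":1},
    {"dx":3,"dy":-25,"dz":-30,"roll":0,"jaw":1},
    {"dx":3,"dy":-25,"dz":-30,"roll":0,"jaw":1},
    {"dx":3,"dy":-15,"dz":0,"roll":0,"jaw":1},
    {"dx":0,"dy":0,"dz":0,"roll":5,"jaw":1},
    {"dx":0,"dy":0,"dz":0,"roll":6,"jaw":1},
    {"dx":0,"dy":0,"dz":0,"roll":6,"jaw":1},
    {"dx":0,"dy":0,"dz":0,"roll":6,"jaw":1},
    {"dx":0,"dy":0,"dz":0,"roll":6,"jaw":1},
    {"dx":0,"dy":0,"dz":0,"roll":6,"jaw":1},
  ],
)

```text
time_s: 7.5
ee_pos: [0.3991, -0.0542, 0.1204]
eef_rot: [3.141, 0.0, 0.837]
force: [-0.7, -0.4, -1.4]
grip_width: 0.0234
grip_force: 45.0
```

Request:
send_rows(
  rows=[
    {"dx":0,"dy":0,"dz":0,"roll":6,"jaw":1},
    {"dx":0,"dy":0,"dz":0,"roll":6,"jaw":1},
    {"dx":0,"dy":0,"dz":0,"roll":6,"jaw":1},
    {"dx":0,"dy":0,"dz":0,"roll":6,"jaw":1},
    {"dx":0,"dy":0,"dz":0,"roll":6,"jaw":1},
    {"dx":0,"dy":0,"dz":0,"roll":6,"jaw":1},
    {"dx":0,"dy":0,"dz":0,"roll":6,"jaw":1},
    {"dx":0,"dy":0,"dz":0,"roll":6,"jaw":1},
    {"dx":0,"dy":0,"dz":0,"roll":6,"jaw":1},
    {"dx":0,"dy":0,"dz":0,"roll":1.5,"jaw":1},
    {"dx":0,"dy":0,"dz":0,"roll":0,"jaw":1},
    {"dx":0,"dy":0,"dz":0,"roll":0,"jaw":1},
  ],
)

```text
time_s: 8.5
ee_pos: [0.3991, -0.0541, 0.1203]
eef_rot: [3.142, 0.0, -0.125]
force: [0.2, 0.1, -2.3]
grip_width: 0.0236
grip_force: 45.0
```

Request:
send_rows(
  rows=[
    {"dx":-9,"dy":-20,"dz":0,"roll":0,"jaw":1},
    {"dx":-9,"dy":-32,"dz":0,"roll":0,"jaw":1},
    {"dx":-9,"dy":-36,"dz":0,"roll":0,"jaw":1},
    {"dx":-9,"dy":-36,"dz":0,"roll":0,"jaw":1},
    {"dx":-9,"dy":-36,"dz":0,"roll":0,"jaw":1},
    {"dx":-9,"dy":-36,"dz":0,"roll":0,"jaw":1},
    {"dx":-9,"dy":-36,"dz":0,"roll":0,"jaw":1},
    {"dx":-9,"dy":-36,"dz":0,"roll":0,"jaw":1},
    {"dx":-9,"dy":-36,"dz":10,"roll":0,"jaw":1},
    {"dx":-10,"dy":-29,"dz":10,"roll":0,"jaw":1},
    {"dx":0,"dy":0,"dz":0,"roll":0,"jaw":1},
    {"dx":0,"dy":0,"dz":0,"roll":0,"jaw":1},
  ],
)

```text
time_s: 9.5
ee_pos: [0.3502, 0.2884, 0.0996]
eef_rot: [3.141, 0.001, -0.123]
force: [0.6, -1.0, -0.6]
grip_width: 0.0235
grip_force: 45.0
```

```bash
python3 - <<'E'
from h import *
np.set_printoptions(suppress=True,precision=4)
c=grab('wrist'); o=get_obs(); print(o['ee_pos'],o['eef_rot'],o['qpos'])
save(c['frame'],'w3.png')
E
```

```text
[0.3507 0.2876 0.1   ] [ 3.1409  0.0005 -0.1243] [ 0.6062  0.2127  1.8982 -0.0002  1.0316  2.3014]
```

View pics/w3.png

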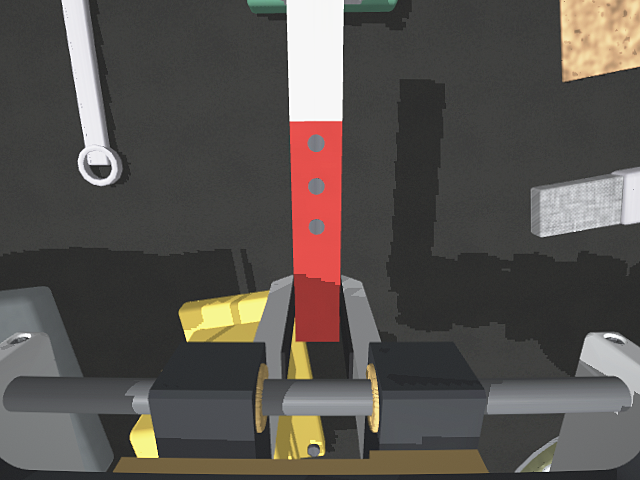

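The wrist view shows the bar held straight but not the channel; the yellow press is near the gripper at (225,320). I'll check its clearance and fit the channel from the first side view.

```bash
cat >> h.py <<'E'
def cloud(c):
    h,w=c['z_map'].shape; u,v=np.meshgrid(np.arange(w),np.arange(h))
    n=cv2.undistortPoints(np.stack([u,v],-1).reshape(-1,1,2).astype(float),c['camera_matrix'],c['D'])[:,0]
    z=c['z_map'].ravel(); R=cv2.Rodrigues(c['rvec'])[0]
    return (np.c_[n*z[:,None],z]-c['tvec'].ravel())@R,z>0,c['frame'].reshape(-1,3).astype(int)
E
python3 - <<'E'
from h import *
np.set_printoptions(suppress=True,precision=4)
s0=load('scene')
a=grab('side')
for c in (s0,):
    P,ok,C=cloud(c)
    y=ok&(C[:,0]>150)&(C[:,1]>120)&(C[:,2]<60)&(P[:,1]>.2)&(P[:,0]<.7)
    for lo,hi in((.0,.03),(.03,.08),(.08,.14)):
        q=P[y&(P[:,2]>lo)&(P[:,2]<hi)]
        if len(q): print('yellow',lo,hi,q.min(0),q.max(0))
    r=ok&(C[:,0]>140)&(C[:,1]<70)&(P[:,2]>.155)&(P[:,1]>.2)&(P[:,0]<.5); print('yplunger',P[r].mean(0) if r.any() else 0)
# channel, current side view, in press frame about (0.596,0.2565), yaw -7.2deg
P,ok,C=cloud(a); t=np.radians(-7.2); u=np.array([np.cos(t),np.sin(t)]); v=np.array([-u[1],u[0]])
d=P[:,:2]-[.596,.2565]; X=d@u; Y=d@v
for lo in range(-85,-25,10):
    k=ok&(X>lo/1e3)&(X<(lo+10)/1e3)&(abs(Y)<.04)&(P[:,2]>.015)&(P[:,2]<.06)
    o=np.argsort(Y[k]); print(lo,[(int(round(y*1e3)),int(round(z*1e3))) for y,z in zip(Y[k][o],P[k,2][o])][::3])
f=a['frame'][250:370,190:350]; save(cv2.resize(f,None,fx=5,fy=5,interpolation=cv2.INTER_CUBIC),'s3.png')
E
```

```text
yellow 0.0 0.03 [-0.0161  0.261   0.    ] [0.3167 0.4114 0.0299]
yellow 0.03 0.08 [0.1325 0.3191 0.03  ] [0.299  0.4016 0.0798]
yellow 0.08 0.14 [0.188  0.2431 0.0801] [0.5939 0.4014 0.1392]
yplunger [0.2213 0.3597 0.1668]
-85 [(-29, 37), (-28, 37), (-25, 17), (-24, 34), (-23, 43), (-23, 17), (-22, 33), (-22, 27), (-21, 25), (-18, 28), (-17, 17), (-15, 27), (-12, 28), (-11, 27), (-8, 30), (-8, 26), (-6, 22), (-4, 29), (-2, 32), (0, 22), (2, 27), (4, 29), (5, 25), (6, 24), (9, 23), (11, 30), (12, 34), (15, 16), (17, 15), (20, 19), (21, 39), (22, 22), (23, 21), (24, 39), (24, 32), (26, 18), (26, 40), (27, 36), (28, 42), (29, 16), (34, 15), (38, 18)]
-75 [(-40, 24), (-27, 39), (-24, 39), (-24, 39), (-23, 29), (-22, 29), (-20, 37), (-20, 34), (-19, 38), (-19, 40), (-17, 32), (-16, 27), (-13, 30), (-12, 25), (-10, 30), (-8, 31), (-5, 26), (-4, 33), (-4, 33), (-2, 31), (0, 30), (1, 28), (3, 27), (3, 31), (5, 29), (8, 31), (9, 27), (11, 31), (17, 40), (18, 40), (21, 15), (22, 40), (23, 28), (23, 43), (23, 41), (23, 20), (23, 27), (24, 21), (24, 39), (25, 15), (27, 18), (29, 16), (33, 16), (
[... 1263 characters left out ...]
4, 38), (16, 40), (17, 36), (17, 41), (19, 30), (20, 33), (20, 35), (21, 38), (21, 40), (22, 31), (23, 25), (23, 30), (24, 17), (25, 22), (25, 28), (26, 17), (29, 17), (31, 19), (33, 21), (35, 15), (37, 16), (39, 16)]
-35 [(-39, 18), (-36, 19), (-22, 40), (-21, 37), (-20, 38), (-18, 40), (-17, 38), (-16, 37), (-15, 30), (-14, 37), (-14, 29), (-12, 26), (-10, 32), (-8, 33), (-7, 29), (-6, 32), (-5, 27), (-3, 27), (-2, 29), (0, 27), (1, 27), (4, 27), (6, 32), (7, 30), (15, 40), (16, 41), (17, 44), (20, 38), (21, 36), (21, 18), (21, 32), (22, 28), (22, 40), (23, 23), (24, 33), (25, 29), (25, 24), (25, 24), (26, 18), (28, 16), (30, 17), (32, 17), (33, 20), (35, 20), (36, 17), (38, 16), (40, 17)]
```

View pics/s3.png

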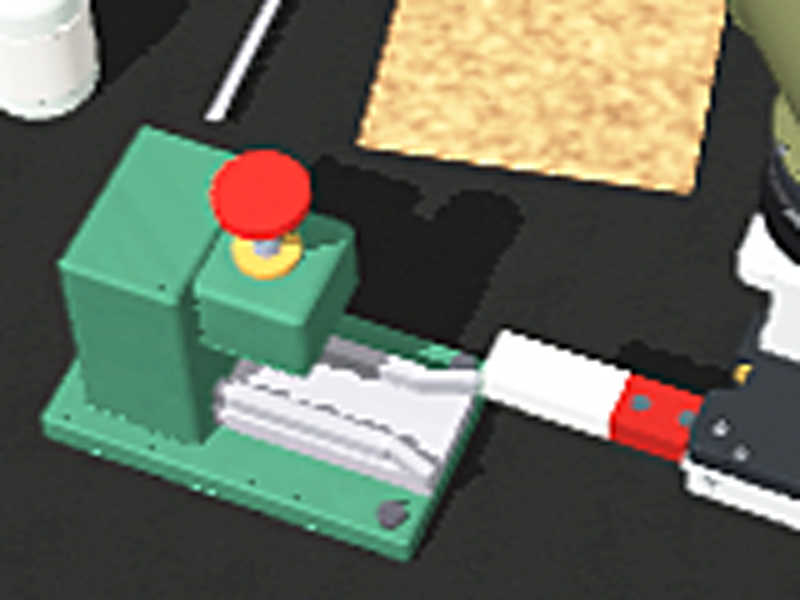

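The side crop shows the bar head (about (490,365) in the crop) lined up with the channel mouth. Now I check droop and lateral line of the bar in hand.

```bash
python3 - <<'E'
from h import *
np.set_printoptions(suppress=True,precision=4)
c=load('wrist'); f=c['frame'].astype(int)
P,ok,C=cloud(c); P=P.reshape(480,640,3)
t=np.radians(-7.2); u=np.array([np.cos(t),np.sin(t)]); v=np.array([-u[1],u[0]])
m=((f[...,0]>120)&(f[...,1]<100))|(f.min(2)>185); m[:,:280]=0; m[:,350:]=0
for r in (10,30,60,90,130,170,210,250):
    x=np.nonzero(m[r])[0]; q=P[r,x.min()+2:x.max()-1]; L=(q[:,:2]-[.596,.2565])
    e=plane(c,[[x.min()-.5,r],[x.max()+.5,r]],.112)[:,:2]-[.596,.2565]
    print(r,'X',(L@u).mean().round(4),'z',np.median(q[:,2]).round(4),'edges Y',(e@v).round(4))
E
```

```text
10 X -0.113 z 0.1107 edges Y [ 0.014  -0.0101]
30 X -0.1197 z 0.1104 edges Y [ 0.0141 -0.0098]
60 X -0.1316 z 0.1106 edges Y [ 0.0139 -0.0101]
90 X -0.144 z 0.1107 edges Y [ 0.0137 -0.0104]
130 X -0.1612 z 0.1106 edges Y [ 0.0135 -0.0103]
170 X -0.1794 z 0.1109 edges Y [ 0.0134 -0.0107]
210 X -0.1987 z 0.1111 edges Y [ 0.0132 -0.0111]
250 X -0.2193 z 0.1113 edges Y [ 0.0131 -0.0111]
```

Request:
send_rows(
  rows=[
    {"dx":0,"dy":0.5,"dz":20,"roll":0.5,"jaw":1},
    {"dx":0,"dy":0,"dz":25,"roll":0,"jaw":1},
    {"dx":0,"dy":0,"dz":17,"roll":0,"jaw":1},
    {"dx":0,"dy":0,"dz":4,"roll":0,"jaw":1},
    {"dx":0,"dy":0,"dz":0,"roll":0,"jaw":1},
    {"dx":0,"dy":0,"dz":0,"roll":0,"jaw":1},
    {"dx":8,"dy":0,"dz":0,"roll":0,"jaw":1},
    {"dx":8,"dy":0,"dz":0,"roll":0,"jaw":1},
    {"dx":8,"dy":0,"dz":0,"roll":0,"jaw":1},
    {"dx":8,"dy":0,"dz":0,"roll":0,"jaw":1},
    {"dx":0,"dy":0,"dz":0,"roll":0,"jaw":1},
  ],
)

```text
time_s: 10.52
ee_pos: [0.3844, 0.2828, 0.0345]
eef_rot: [-3.141, -0.001, -0.136]
force: [-0.4, 0.7, -2.0]
grip_width: 0.0239
grip_force: 45.0
```

Request:
send_rows(
  rows=[
    {"dx":10,"dy":-0.1,"dz":0,"roll":0,"jaw":1},
    {"dx":10,"dy":-0.1,"dz":0,"roll":0,"jaw":1},
    {"dx":10,"dy":-0.1,"dz":0,"roll":0,"jaw":1},
    {"dx":10,"dy":-0.1,"dz":0,"roll":0,"jaw":1},
    {"dx":10,"dy":-0.1,"dz":0,"roll":0,"jaw":1},
    {"dx":0,"dy":0,"dz":0,"roll":0,"jaw":1},
  ],
)

```text
time_s: 11.02
ee_pos: [0.434, 0.2764, 0.0342]
eef_rot: [-3.141, -0.001, -0.136]
force: [-0.5, -0.0, -1.4]
grip_width: 0.0234
grip_force: 45.0
```

Request:
send_rows(
  rows=[
    {"dx":10,"dy":-0.1,"dz":0,"roll":0,"jaw":1},
    {"dx":10,"dy":-0.1,"dz":0,"roll":0,"jaw":1},
    {"dx":10,"dy":-0.1,"dz":0,"roll":0,"jaw":1},
    {"dx":4,"dy":0,"dz":0,"roll":0,"jaw":1},
    {"dx":0,"dy":0,"dz":0,"roll":0,"jaw":1},
  ],
)

```text
time_s: 11.43
ee_pos: [0.4669, 0.2722, 0.0341]
eef_rot: [-3.141, -0.0, -0.136]
force: [0.8, -0.2, -2.3]
grip_width: 0.0232
grip_force: 45.0
```

Request:
send_rows(
  rows=[
    {"dx":2,"dy":0,"dz":0,"roll":0,"jaw":1},
    {"dx":2,"dy":0,"dz":0,"roll":0,"jaw":1},
    {"dx":0,"dy":0,"dz":0,"roll":0,"jaw":1},
  ],
)

```text
time_s: 11.68
ee_pos: [0.47, 0.2719, 0.0342]
eef_rot: [-3.142, -0.0, -0.135]
force: [0.5, 0.3, -2.0]
grip_width: 0.0234
grip_force: 45.0
```

Request:
send_rows(
  rows=[
    {"dx":2,"dy":0,"dz":0,"roll":0,"jaw":1},
    {"dx":0,"dy":0,"dz":0,"roll":0,"jaw":1},
    {"dx":0,"dy":0,"dz":0,"roll":0,"jaw":1},
  ],
)

```text
time_s: 11.93
ee_pos: [0.4719, 0.2716, 0.0342]
eef_rot: [-3.142, -0.0, -0.135]
force: [1.4, 0.4, -1.8]
grip_width: 0.0234
grip_force: 45.0
```

Request:
send_rows(
  rows=[
    {"dx":2,"dy":0,"dz":0,"roll":0,"jaw":1},
    {"dx":0,"dy":0,"dz":0,"roll":0,"jaw":1},
    {"dx":0,"dy":0,"dz":0,"roll":0,"jaw":1},
  ],
)

```text
time_s: 12.18
ee_pos: [0.4727, 0.2712, 0.0337]
eef_rot: [3.14, 0.003, -0.135]
force: [-6.8, 1.4, -0.9]
grip_width: 0.0237
grip_force: 45.0
```

Request:
send_rows(
  rows=[
    {"dx":1,"dy":0,"dz":0,"roll":0,"jaw":1},
    {"dx":0,"dy":0,"dz":0,"roll":0,"jaw":1},
    {"dx":0,"dy":0,"dz":0,"roll":0,"jaw":1},
  ],
)

```text
time_s: 12.43
ee_pos: [0.4728, 0.2711, 0.0333]
eef_rot: [3.14, 0.005, -0.135]
force: [-12.0, 1.2, -1.1]
grip_width: 0.0235
grip_force: 45.0
```

Request:
send_rows(
  rows=[
    {"dx":-1.5,"dy":0,"dz":1,"roll":0,"jaw":1},
    {"dx":0,"dy":0,"dz":0.5,"roll":0,"jaw":1},
    {"dx":0,"dy":0,"dz":0,"roll":0,"jaw":1},
    {"dx":0,"dy":0,"dz":0,"roll":0,"jaw":0.2},
    {"dx":0,"dy":0,"dz":0,"roll":0,"jaw":0.2},
    {"dx":0,"dy":0,"dz":0,"roll":0,"jaw":0.2},
    {"dx":0,"dy":0,"dz":0,"roll":0,"jaw":0.2},
    {"dx":0,"dy":0,"dz":0,"roll":0,"jaw":0.2},
    {"dx":0,"dy":0,"dz":0,"roll":0,"jaw":0.2},
  ],
)

```text
time_s: 13.18
ee_pos: [0.4735, 0.2714, 0.0328]
eef_rot: [-3.141, -0.0, -0.135]
force: [-0.2, 0.2, 0.7]
grip_width: 0.0376
grip_force: 0.0
```

Request:
send_rows(
  rows=[
    {"dx":0,"dy":0,"dz":-20,"roll":0,"jaw":0.2},
    {"dx":0,"dy":0,"dz":-40,"roll":0,"jaw":0.2},
    {"dx":-10,"dy":0,"dz":-40,"roll":0,"jaw":0.2},
    {"dx":-10,"dy":0,"dz":-40,"roll":0,"jaw":0.2},
    {"dx":0,"dy":0,"dz":-40,"roll":0,"jaw":0.2},
    {"dx":0,"dy":0,"dz":-10,"roll":0,"jaw":0.2},
    {"dx":0,"dy":0,"dz":0,"roll":0,"jaw":0.2},
    {"dx":0,"dy":0,"dz":0,"roll":0,"jaw":0.2},
  ],
)

```text
time_s: 13.85
ee_pos: [0.4535, 0.274, 0.2221]
eef_rot: [-3.142, -0.0, -0.135]
force: [0.7, 0.0, -1.3]
grip_width: 0.0376
grip_force: 0.0
```

```bash
python3 - <<'E'
from h import *
np.set_printoptions(suppress=True,precision=4)
c=grab('wrist'); o=get_obs(); print(o['ee_pos'],o['eef_rot'],o['qpos']); a=grab('side')
f=cv2.resize(a['frame'][250:370,190:350],(400,300),interpolation=cv2.INTER_CUBIC)
save(np.hstack([cv2.resize(c['frame'],(400,300)),f]),'w4.png')
P,ok,C=cloud(a)
r=ok&(C[:,0]>140)&(C[:,1]<70)&(P[:,2]>.155)&(P[:,0]>.5)&(P[:,1]>.2); print('side plunger',r.sum(),P[r].min(0),P[r].max(0))
P,ok,C=cloud(c)
r=ok&(C[:,0]>140)&(C[:,1]<70)&(P[:,2]>.155)&(P[:,0]>.5)&(P[:,1]>.2); print('wrist plunger',r.sum(),P[r].min(0) if r.any() else 0,P[r].max(0) if r.any() else 0)
# tail end of bar, red top pixels z=.044
m=ok&(C[:,0]>120)&(C[:,1]<90)&(abs(P[:,2]-.044)<.01)
v,u=np.nonzero(m.reshape(480,640)); p=plane(c,np.c_[u,v],.044)
R=cv2.minAreaRect(p[:,:2].astype(np.float32)); print(R,cv2.boxPoints(R))
E
```

```text
[0.4532 0.2738 0.2211] [ 3.1404  0.0017 -0.1353] [ 0.4743  0.2432  1.556  -0.      1.3444  2.1804]
side plunger 275 [0.5757 0.2361 0.1594] [0.6146 0.2784 0.1738]
wrist plunger 97 [0.5757 0.2358 0.1618] [0.5923 0.2705 0.169 ]
((0.5058125257492065, 0.2671302258968353), (0.02389078214764595, 0.1134086474776268), 82.73987579345703) [[0.4481 0.2624]
 [0.5606 0.2481]
 [0.5636 0.2718]
 [0.4511 0.2861]]
```

View pics/w4.png

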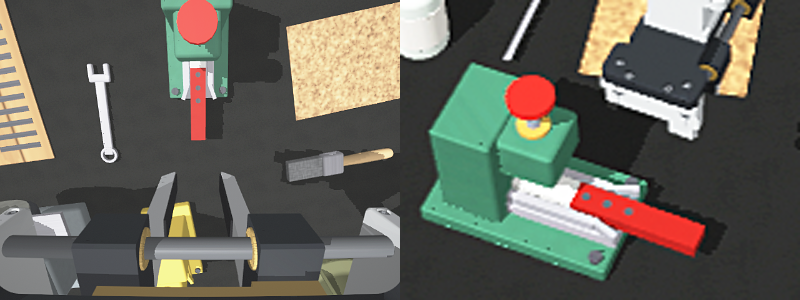

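The bar is home, with its tail at the predicted place, (0.450,0.274). Wrist crop shows the bar in the channel at (198,100) and the plunger at (198,22). Now the plunger.

Request:
send_rows(
  rows=[
    {"dx":20,"dy":-0.5,"dz":0,"roll":0,"jaw":1},
    {"dx":25,"dy":-0.5,"dz":0,"roll":0,"jaw":1},
    {"dx":25,"dy":-0.5,"dz":0,"roll":0,"jaw":1},
    {"dx":25,"dy":-0.5,"dz":0,"roll":0,"jaw":1},
    {"dx":25,"dy":0,"dz":0,"roll":0,"jaw":1},
    {"dx":24,"dy":0,"dz":10,"roll":0,"jaw":1},
    {"dx":0,"dy":0,"dz":15,"roll":0,"jaw":1},
    {"dx":0,"dy":0,"dz":15,"roll":0,"jaw":1},
    {"dx":0,"dy":0,"dz":5,"roll":0,"jaw":1},
    {"dx":0,"dy":0,"dz":0,"roll":0,"jaw":1},
    {"dx":0,"dy":0,"dz":0,"roll":0,"jaw":1},
    {"dx":0,"dy":0,"dz":0,"roll":0,"jaw":1},
  ],
)

```text
time_s: 14.95
ee_pos: [0.5967, 0.2569, 0.1785]
eef_rot: [-3.141, -0.001, -0.135]
force: [0.7, -0.7, -0.1]
grip_width: 0.0005
grip_force: 0.0
```

Request:
send_rows(
  rows=[
    {"dx":0,"dy":0,"dz":5,"roll":0,"jaw":1},
    {"dx":0,"dy":0,"dz":3,"roll":0,"jaw":1},
    {"dx":0,"dy":0,"dz":3,"roll":0,"jaw":1},
    {"dx":0,"dy":0,"dz":3,"roll":0,"jaw":1},
    {"dx":0,"dy":0,"dz":0,"roll":0,"jaw":1},
  ],
)

```text
time_s: 15.37
ee_pos: [0.5965, 0.2567, 0.1634]
eef_rot: [-3.141, -0.0, -0.135]
force: [-0.4, -0.4, 3.1]
grip_width: 0.0009
grip_force: 1.7
```

Request:
send_rows(
  rows=[
    {"dx":0,"dy":0,"dz":3,"roll":0,"jaw":1},
    {"dx":0,"dy":0,"dz":3,"roll":0,"jaw":1},
    {"dx":0,"dy":0,"dz":3,"roll":0,"jaw":1},
    {"dx":0,"dy":0,"dz":2,"roll":0,"jaw":1},
    {"dx":0,"dy":0,"dz":0,"roll":0,"jaw":1},
    {"dx":0,"dy":0,"dz":0,"roll":0,"jaw":1},
  ],
)

```text
time_s: 15.87
ee_pos: [0.5967, 0.2567, 0.1533]
eef_rot: [-3.141, -0.001, -0.135]
force: [-3.5, -0.5, 10.8]
grip_width: 0.0004
grip_force: 4.9
```

Request:
send_rows(
  rows=[
    {"dx":0,"dy":0,"dz":2,"roll":0,"jaw":1},
    {"dx":0,"dy":0,"dz":2,"roll":0,"jaw":1},
    {"dx":0,"dy":0,"dz":2,"roll":0,"jaw":1},
    {"dx":0,"dy":0,"dz":1,"roll":0,"jaw":1},
    {"dx":0,"dy":0,"dz":0,"roll":0,"jaw":1},
    {"dx":0,"dy":0,"dz":0,"roll":0,"jaw":1},
  ],
)

```text
time_s: 16.37
ee_pos: [0.5968, 0.2568, 0.1471]
eef_rot: [-3.141, -0.001, -0.135]
force: [-5.1, -1.8, 16.3]
grip_width: 0.0005
grip_force: 7.7
```

Request:
send_rows(
  rows=[
    {"dx":0,"dy":0,"dz":1,"roll":0,"jaw":1},
    {"dx":0,"dy":0,"dz":0,"roll":0,"jaw":1},
    {"dx":0,"dy":0,"dz":0,"roll":0,"jaw":1},
  ],
)

```text
time_s: 16.62
ee_pos: [0.5968, 0.2568, 0.1463]
eef_rot: [-3.141, -0.002, -0.135]
force: [-6.9, -2.1, 16.2]
grip_width: 0.0001
grip_force: 8.1
```

Request:
send_rows(
  rows=[
    {"dx":0,"dy":0,"dz":1,"roll":0,"jaw":1},
    {"dx":0,"dy":0,"dz":0,"roll":0,"jaw":1},
    {"dx":0,"dy":0,"dz":0,"roll":0,"jaw":1},
    {"dx":0,"dy":0,"dz":0,"roll":0,"jaw":1},
    {"dx":0,"dy":0,"dz":0,"roll":0,"jaw":1},
    {"dx":0,"dy":0,"dz":0,"roll":0,"jaw":1},
  ],
)

```text
time_s: 17.12
ee_pos: [0.5969, 0.2568, 0.1461]
eef_rot: [-3.14, -0.002, -0.135]
force: [-8.4, -2.9, 22.1]
grip_width: 0.0003
grip_force: 10.7
```

The force rose past 16 N with z stuck at 0.146, so it has bottomed on the second stop. Letting it spring back.

Request:
send_rows(
  rows=[
    {"dx":0,"dy":0,"dz":0,"roll":0,"jaw":1},
    {"dx":0,"dy":0,"dz":0,"roll":0,"jaw":1},
    {"dx":0,"dy":0,"dz":-4,"roll":0,"jaw":1},
    {"dx":0,"dy":0,"dz":-5,"roll":0,"jaw":1},
    {"dx":0,"dy":0,"dz":-5,"roll":0,"jaw":1},
    {"dx":0,"dy":0,"dz":-6,"roll":0,"jaw":1},
    {"dx":0,"dy":0,"dz":-8,"roll":0,"jaw":1},
    {"dx":0,"dy":0,"dz":-20,"roll":0,"jaw":1},
    {"dx":-20,"dy":0,"dz":-25,"roll":0,"jaw":1},
    {"dx":-40,"dy":0,"dz":-10,"roll":0,"jaw":1},
    {"dx":-40,"dy":0,"dz":0,"roll":0,"jaw":1},
    {"dx":-40,"dy":0,"dz":0,"roll":0,"jaw":1},
  ],
)

```text
time_s: 18.12
ee_pos: [0.4562, 0.2753, 0.2268]
eef_rot: [-3.142, -0.0, -0.136]
force: [0.2, 1.0, 0.0]
grip_width: 0.0007
grip_force: 0.0
```

Request:
send_rows(
  rows=[
    {"dx":0,"dy":0,"dz":0,"roll":0,"jaw":1},
    {"dx":0,"dy":0,"dz":0,"roll":0,"jaw":1},
    {"dx":0,"dy":0,"dz":0,"roll":0,"jaw":1},
  ],
)

```text
time_s: 18.37
ee_pos: [0.4583, 0.2756, 0.227]
eef_rot: [-3.141, -0.001, -0.135]
force: [0.4, -0.1, 1.0]
grip_width: 0.0006
grip_force: 0.0
```

```bash
python3 - <<'E'
from h import *
np.set_printoptions(suppress=True,precision=4)
c=grab('wrist'); a=grab('side'); print(get_obs()['ee_pos'])
for q in (a,c):
    P,ok,C=cloud(q)
    r=ok&(C[:,0]>140)&(C[:,1]<70)&(P[:,2]>.13)&(P[:,0]>.5)&(P[:,1]>.2); print('plunger',r.sum(),np.median(P[r],0) if r.any() else 0)
m=ok&(C[:,0]>120)&(C[:,1]<90)&(abs(P[:,2]-.044)<.01)
v,u=np.nonzero(m.reshape(480,640)); p=plane(c,np.c_[u,v],.044)
print(cv2.boxPoints(cv2.minAreaRect(p[:,:2].astype(np.float32))), np.median(P[m],0))
E
```

```text
[0.4588 0.2753 0.2264]
plunger 275 [0.5948 0.2582 0.1669]
plunger 62 [0.5774 0.2551 0.1668]
[[0.4472 0.2624]
 [0.5609 0.2482]
 [0.5638 0.2718]
 [0.4502 0.2861]] [0.5057 0.2674 0.0441]
```

The plunger is back up at 0.167 m and the bar has not moved.

```bash
python3 -c "
from station import *
print(hand_in())"
```

```text
the job is handed in; nothing more can be done
None
```

I completed every step and handed the job in at about 18.5 s of the 67 s; no verdict came back. The red bar was laid on the mat, regrasped by its tail and slid home in the green press, the plunger was bottomed, held and sprang fully back up, and I saw nothing else disturbed.

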